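Show a test-fitted tenon to the inspection camera

TASK

Take the plywood saddle off the top of the walnut piece that wears it and hang it astride the steel bar, clear of the saddle already hanging there. Then pull that walnut piece out of its mortise and present its tenon to the inspection camera: tenon end down and upright in the camera's picture, a broad face square to the lens, and the middle of the tenon on the lens axis 130 mm in front of the lens. Finish while still holding it there in the air, and leave the camera, the other walnut piece and the other saddle as they are.

Things in the scene. Friction and masses are not known exactly. Their poses are not given: they have to be found in the camera images.
- work: Loose walnut piece wearing the saddle, upright in a mortised block, shoulders resting on the block. Upper part 26 (x) x 44 (y) x 100 mm tall; centred tenon below, 14 x 30 mm, 30 mm long. Origin: centre of the tenon's lower end; z up the piece: shoulders at 30, top at 130 mm. Broad faces: the two 44 mm wide ones (normal x); either may face the camera. 70 to 130 g
- tenon (a point): Middle of the tenon of that piece, 15 mm above its lower end
- block: Fixed mortised wood block that holds this piece, one of two alike; 100 (x) x 110 (y) x 50 mm tall, origin at the centre of its underside, z up. Mortise from its top, 34 mm deep, about 17 x 33 mm (1.5 mm free all round the tenon), sides parallel to the block's x and y as are the piece's
- caul: Loose plywood saddle (upside-down U), 40 to 70 g, at the start over the top of the walnut piece. Crown 52 x 40 mm, 12 mm thick; two legs 10 mm thick, 40 mm wide hang 40 mm below it, 32 mm apart inside. Origin: centre of the crown's underside, which rests on the piece's top or the bar. x from leg to leg (52 mm over their outsides), y along the channel, z up
- caul2: An identical saddle already hanging on the bar; same origin and axes. Leave it
- rail: Bar stand, fixed: a steel bar 340 mm long along its y axis on two end posts. Origin at bench height below the bar's middle, z up
- rail_mid (a point): Middle of the bar, on its axis, 200 mm above the bench; the bar has a diameter of 16 mm, so a hung saddle's origin is 8 mm higher
- work2: An identical walnut piece with no saddle, standing in the other block; same origin and axes. Leave it
- cam: Grey inspection camera on a post behind it, at varying height; black lens barrel, 38 mm across, points towards the robot and 25 degrees down. Origin: centre of the lens's front. Looks along its -x; y is level, z is up in its picture. The walnut piece is rightly turned when its z is along this z (tenon down) and its x parallel to this x, either way round
- focus (a point): The point on the lens axis 130 mm in front of the lens, where the middle of the tenon must be held
There are look-alikes about, which are no part of the job. Leave any turquoise look-alike of the work alone.

How it is judged:
By the outcome, as a careful person would: the job done as asked, in the order asked, and still so for the second after the job is handed in, while the arm keeps its last pose, push and grip.
It also fails if it takes over 64 s, if anything falls off the work surface, if the arm or the gripper's body presses on something with over 40 N, if the wrist force passes 120 N, or if a joint passes its speed limit or range.

ROBOT

A 6-joint arm with a two-finger parallel gripper is mounted at the origin on the work surface. World frame = base frame: x ahead of the robot, y to its left, z up, the work surface at z = 0. Lengths are in m, angles in degrees, forces in N, time in s.
With the tool pointing down it reaches from about 0.25 to 0.725 m from the base axis. Payload 9.7 kg.
Tool frame: the origin (TCP) lies on the mounting face of the last link; the fingertips stand 173 mm ahead of it and the grasp point (between the pads) lies 155 mm ahead of it; z points along the fingers, y is the line along which they close (so a half turn about z gives the same grasp; the last joint's range is limited). The gripper opens to 85 mm and grips with 20 to 120 N. Pads are 22 mm wide; open, the fingers measure 114 mm over their backs; the gripper's body (76 mm by 85 mm) begins 54 mm behind the grasp point. The pads swing forward as they close: fully open they stand 13 mm farther back than shut.
Start: joints at [66.463, 4.979, 10.078, 95.1, 0, 90], TCP at [0.22, 0.504, 0.405] pointing down, gripper open.
Joint ranges: [-179.16, 179.16], [-48.56, 103.87], [-65.8, 70.77], [-126.05, 130.52], [-82.76, 87.17], [-180, 180]. Speed limits (degrees/s): [127.2, 127.2, 147.25, 180, 180, 180].

INTERFACE

Orientations are given as [roll, pitch, yaw] about the fixed x, y, z axes, in that order (R = Rz(yaw) Ry(pitch) Rx(roll)).
In Python, from workcell import bot, camera, camera_model, outline_of, pinpoint gives the robot as it stands.
- The arm moves only by the tool move_arm, never from a script. Its arguments are lists of equal length, an entry for each row: "jaw": the closure, from 0 (fully open) to 1 (shut); "delta_pos": the shift along the world's x, y, z in m, a list of three; "yaw": the turn about the world's z in rad. In form: {"jaw": [jaw, ...], "delta_pos": [[dx, dy, dz], ...], "yaw": [yaw, ...]}. A call has 1 to 10 rows; each row shifts and turns the commanded pose from where the row before left it; what a row does not reach is not made up. A row lasts 1/12 s, in which the tool goes at most 41.7 mm and 7.16 degrees, less where a joint would pass 70% of its speed; a pose out of reach is approached as far as the arm can. A call with a gripper value outside its range is refused whole. The fingers move at their own pace and stop on an object; "force" is the grip in N (left out, the last holds). Time passes only in rows, so rows that do not move let the fingers close. It gives the time, the measured TCP pose, the force, the opening and the grip force at its end, in the units of the state.
- bot.get_obs(): the state, without advancing time (a new reading comes with each control period).
- camera(name): name is "scene" or "top" or "wrist"; returns the picture (420x560x3 uint8, red, green, blue); there is no depth.
- camera_model(name): a dict with "fx", "fy", "cx", "cy" (pixels), "k1" (the pictures are not rectified: a ray, as slopes to the right and down, at radius r is drawn at 1 + k1 r^2 times it, then the intrinsics apply), "R" (3x3) and "t" (3): a world point X has camera coordinates R X + t. Camera axes: x right, y down, z forward; pixel columns grow to the right and rows downward; lengths in m; the calibration is good to about 2 mm. A picture is of the moment at which its call begins: read the wrist's pose just before it. camera_model takes no time and is no camera call; for the wrist camera it gives the pose at the moment of the call.
- bot.job_done(): hands the job in; it is judged then, once.
Trained networks look in the newest picture that a camera, given by its name, has taken for a name from the list of things; names that differ only in an ending like _2 or _b are one class to them, and where a whole thing is asked for, a point or a joint stands for the part that bears it (a point fixed in the world has none). Each returns a list of dicts, best first, with "confidence" (0 to 1); they miss things now and then, are a little off and sometimes report something else, mostly with a low value. They report only what shows in the picture. A call takes as long as a camera call. They do not tell look-alikes from the thing itself.
- outline_of(camera, thing): "mask" (420x560 bool, what is visible of it) and "xy" ([column, row] in pixels, amid what is visible of it).
- pinpoint(camera, thing): "xy" ([column, row] in pixels: a listed point, or the origin of a listed thing).
The state is a dict: "time": time; "q": joint angles; "qd": joint speeds; "joint_efforts": joint torques, N m; "ee_pos": TCP position; "tcp_rot": TCP orientation; "wrist_force": force on the tool from outside, world axes, zero at the start; "torque": the same for the moment, N m; "opening": finger opening in m; "grasp_force": force on a finger pad.
Only numpy, scipy, OpenCV 4.12 (cv2) and the standard library are available. Lean on these libraries where they do the work, as an engineer would, in place of code of your own. Each camera call takes 0.05 s, during which the arm holds its last target. There are 200 camera calls.

## Working session

There is one attempt and no reset: what is moved stays moved. The work goes in short steps, Python scripts to look and compute and a tool call to move; the robot and the scene stay as the last step left them, time stands still between calls to the robot, and variables do not carry over. Pictures are saved under pics/ and viewed, at most 10 in all, crops included, and the job is handed in when it is done.

Besides the shell and the picture viewer there is one more tool, called after ">>>" as name([rows], argument=value, ...), one row to a line, values as JSON. move_arm: Moves the arm, as the interface text tells. Its arguments: {"type":"object","properties":{"jaw":{"type":"array"},"delta_pos":{"type":"array"},"yaw":{"type":"array"},"force":{"type":"number"}},"required":["jaw","delta_pos","yaw"]}

```bash
mkdir -p pics; cat > h.py <<'E'
import numpy as np, cv2
from workcell import bot, camera, camera_model, outline_of, pinpoint
def save(im,n,box=None,s=1):
    if box: im=im[box[1]:box[3],box[0]:box[2]]
    im=cv2.resize(im,None,fx=s,fy=s,interpolation=cv2.INTER_CUBIC)
    cv2.imwrite('pics/'+n,im[:,:,::-1])
def ray(m,xy):
    K=np.array([[m['fx'],0,m['cx']],[0,m['fy'],m['cy']],[0,0,1.]])
    u=cv2.undistortPoints(np.array([[xy]],float),K,np.array([m['k1'],0,0,0,0.]))[0,0]
    R=np.array(m['R']);t=np.array(m['t']);d=R.T@np.array([u[0],u[1],1]);return -R.T@t,d/np.linalg.norm(d)
def at_z(m,xy,z):
    c,d=ray(m,xy);return c+d*(z-c[2])/d[2]
def tri(obs):
    A=np.zeros((3,3));b=np.zeros(3);L=[]
    for m,xy in obs:
        c,d=ray(m,xy);P=np.eye(3)-np.outer(d,d);A+=P;b+=P@c;L.append((c,d))
    X=np.linalg.solve(A,b);return X,[round(1e3*np.linalg.norm(np.cross(X-c,d)),1) for c,d in L]
def proj(m,X):
    p=np.array(m['R'])@X+np.array(m['t']);x,y=p[:2]/p[2];s=1+m['k1']*(x*x+y*y)
    return np.array([m['fx']*x*s+m['cx'],m['fy']*y*s+m['cy']])
E
python3 - <<'E'
from h import *
ims=[camera(n) for n in('scene','top','wrist')]
for n,i in zip(('scene','top','wrist'),ims): save(i,n+'0.png')
for n in('scene','top','wrist'):
    m=camera_model(n); print(n,(-np.array(m['R']).T@m['t']).round(3),np.array(m['R'])[2].round(2),round(m['fx']))
for n in('scene','top','wrist'):
  for th in('work','tenon','block','caul','rail','rail_mid','cam','focus'):
    print(n,th,[(np.round(r['xy']).tolist(),round(r['confidence'],2)) for r in pinpoint(n,th)])
print(bot.get_obs())
E
```

```text
scene [0.913 0.587 0.828] [-0.33 -0.64 -0.69] 492
top [ 0.447 -0.02   1.072] [ 0.18  0.03 -0.98] 482
wrist [0.159 0.531 0.373] [ 0.24 -0.11 -0.96] 315
scene work [([294.0, 232.0], 0.84), ([237.0, 244.0], 0.64), ([266.0, 179.0], 0.57)]
scene tenon [([234.0, 236.0], 0.74), ([296.0, 224.0], 0.66)]
scene block [([291.0, 233.0], 0.72)]
scene caul [([294.0, 189.0], 0.84), ([385.0, 264.0], 0.76)]
scene rail [([293.0, 224.0], 0.53)]
scene rail_mid [([406.0, 290.0], 0.96), ([295.0, 187.0], 0.65)]
scene cam [([255.0, 191.0], 0.84), ([292.0, 233.0], 0.36)]
scene focus []
top work [([412.0, 270.0], 0.81), ([345.0, 198.0], 0.62), ([324.0, 257.0], 0.38), ([329.0, 254.0], 0.3), ([266.0, 162.0], 0.16)]
top tenon [([344.0, 202.0], 0.82), ([327.0, 257.0], 0.55)]
top block [([323.0, 255.0], 0.7)]
top caul [([326.0, 250.0], 0.84), ([177.0, 257.0], 0.79), ([268.0, 161.0], 0.57)]
top rail []
top rail_mid [([143.0, 260.0], 0.77)]
top cam [([267.0, 161.0], 0.68)]
top focus []
wrist work []
wrist tenon []
wrist block []
wrist caul []
wrist rail []
wrist rail_mid []
wrist cam []
wrist focus []
{'time': 1.35, 'q': array([ 6.64615145e+01,  4.98096502e+00,  1.00782585e+01,  9.50990396e+01,
       -2.96603314e-03,  9.00013032e+01]), 'qd': array([-0.0160283 , -0.00953237,  0.04739922,  0.06716214, -0.05363213,
        0.08448653]), 'joint_efforts': array([ 1.61698252e-03, -5.20098925e+01,  4.64856613e+01,  1.70908796e-03,
        8.30998783e-05,  1.62429455e-05]), 'ee_pos': array([0.2196593 , 0.50424082, 0.40466472]), 'tcp_rot': array([-1.79998254e+02,  2.96607285e-03,  1.56460211e+02]), 'wrist_force': array([ 1.1562318 , -0.15243284, -0.52724026]), 'torque': array([ 0.00217914,  0.02210148, -0.00528325]), 'grasp_force': 0.0, 'opening': 0.0852431457610315}
```

View pics/scene0.png

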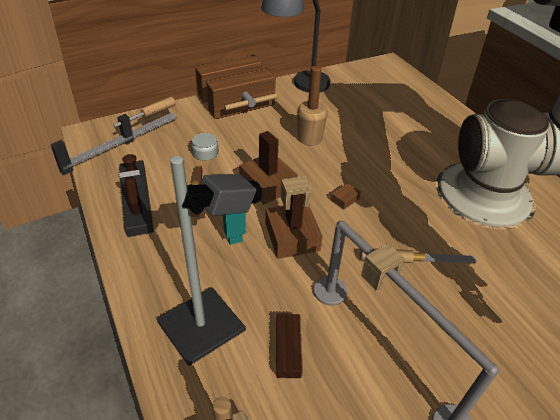

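View pics/top0.png

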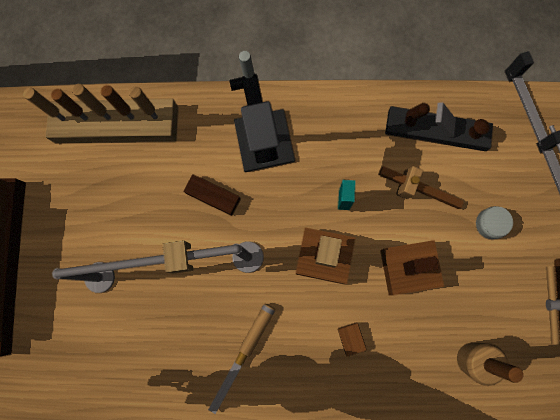

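```bash
cat > /dev/null; python3 - <<'E'
from h import *
S=camera_model('scene');T=camera_model('top')
pairs={'caul':([294,189],[326,250]),'caul2':([385,264],[177,257]),'railmid':([406,290],[143,260]),'cam':([255,191],[267,161]),'work':([294,232],[324,257]),'block':([291,233],[323,255]),
'bar_endA':([343,226],[240,249]),'bar_endB':([491,370],[60,272])}
for k,(a,b) in pairs.items():
    X,e=tri([(S,a),(T,b)]);print(k,X.round(3),e)
for p in((303,230),(354,234),(348,283),(297,276)): print('blk',at_z(T,p,.05).round(3))
E
```

```text
caul [ 0.531 -0.07   0.151] [np.float64(1.1), np.float64(1.1)]
caul2 [0.51  0.206 0.202] [np.float64(1.9), np.float64(1.9)]
railmid [0.507 0.267 0.202] [np.float64(1.9), np.float64(1.9)]
cam [0.668 0.037 0.284] [np.float64(0.5), np.float64(0.5)]
work [ 0.525 -0.071  0.018] [np.float64(1.6), np.float64(1.6)]
block [ 0.531 -0.07   0.018] [np.float64(0.4), np.float64(0.4)]
bar_endA [0.524 0.093 0.193] [np.float64(4.2), np.float64(4.2)]
bar_endB [0.48  0.432 0.196] [np.float64(2.9), np.float64(2.9)]
blk [ 0.582 -0.026  0.05 ]
blk [ 0.573 -0.135  0.05 ]
blk [ 0.47 -0.12  0.05]
blk [ 0.484 -0.013  0.05 ]
```

>>> move_arm([
  [0.017,-0.029,0.015],
  [0.017,-0.029,0.015],
  [0.017,-0.029,0.015],
  [0.017,-0.029,0.015],
  [0.017,-0.029,0.015],
  [0.017,-0.029,0.015],
  [0.017,-0.029,0.015],
  [0.017,-0.029,0.015],
  [0.017,-0.029,0.015],
  [0.017,-0.029,0.015],
], jaw=[0,0,0,0,0,0,0,0,0,0], yaw=[0,0,0,0,0,0,0,0,0,0])

```text
time: 2.18
ee_pos: [0.3899, 0.2126, 0.5557]
tcp_rot: [180.0, 0.0, 156.5]
wrist_force: [1.8, 0.9, -0.1]
opening: 0.0853
grasp_force: 0.0
```

>>> move_arm([
  [0.018,-0.03,0.008],
  [0.018,-0.03,0.008],
  [0.018,-0.03,0.008],
  [0.018,-0.03,0.008],
  [0.018,-0.03,0.008],
  [0.018,-0.03,0.005],
  [0,0,0],
], jaw=[0,0,0,0,0,0,0], yaw=[0,0,0,0,0,0,0])

```text
time: 2.77
ee_pos: [0.5001, 0.0302, 0.5991]
tcp_rot: [-179.9, 0.0, 156.2]
wrist_force: [-0.6, -0.0, -0.4]
opening: 0.0852
grasp_force: 0.0
```

```bash
python3 - <<'E'
from h import *
import pickle
m=camera_model('wrist');im=camera('wrist');save(im,'w1.png');print((-np.array(m['R']).T@m['t']).round(3))
o={}
for th in('cam','caul','work','block'):
    r=pinpoint('wrist',th);o[th]=r;print(th,[(np.round(a['xy'],1).tolist(),round(a['confidence'],2)) for a in r])
r=outline_of('wrist','cam')
pickle.dump((im,m,o,r),open('w1.pkl','wb'))
E
```

```text
[0.439 0.057 0.568]
cam [([346.3, 333.2], 0.63)]
caul [([422.7, 123.0], 0.89), ([218.6, 219.3], 0.88)]
work [([231.8, 195.1], 0.73), ([135.0, 224.4], 0.72), ([239.9, 258.5], 0.56)]
block [([238.3, 193.0], 0.87)]
```

View pics/w1.png

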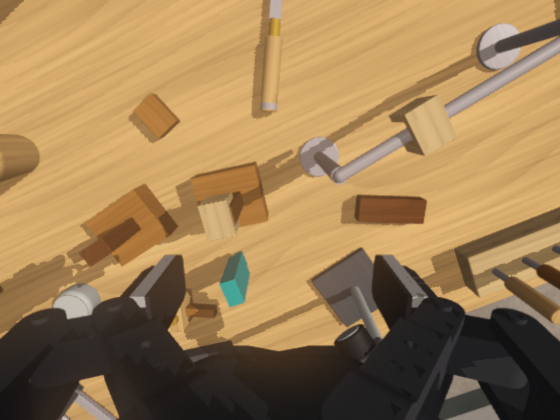

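>>> move_arm([
  [0.005,-0.008,-0.002],
  [0.005,-0.008,-0.002],
  [0.005,-0.008,-0.002],
  [0.005,-0.008,-0.002],
  [0.005,-0.008,-0.002],
  [0.005,-0.008,-0.002],
  [0,-0.008,0],
  [0,-0.008,0],
  [0,0,0],
  [0,0,0],
], jaw=[0,0,0,0,0,0,0,0,0,0], yaw=[-0.124,-0.124,-0.124,-0.124,-0.124,-0.124,-0.124,-0.124,-0.124,-0.124])

```text
time: 3.9
ee_pos: [0.5271, -0.029, 0.588]
tcp_rot: [180.0, -0.0, 85.1]
wrist_force: [0.1, 0.1, -0.8]
opening: 0.0855
grasp_force: 0.0
```

```bash
python3 - <<'E'
from h import *
import pickle
m=camera_model('wrist');im=camera('wrist');save(im,'w2.png',s=1.4);print((-np.array(m['R']).T@m['t']).round(3))
o={};R={}
for th in('cam','caul','work','block'):
    r=pinpoint('wrist',th);o[th]=r;print(th,[(np.round(a['xy'],1).tolist(),round(a['confidence'],2)) for a in r])
    R[th]=outline_of('wrist',th)
pickle.dump((im,m,o,R),open('w2.pkl','wb'))
E
```

```text
[0.533 0.038 0.557]
cam [([440.9, 107.4], 0.82)]
caul [([280.9, 205.0], 0.75)]
work [([281.7, 186.1], 0.77), ([284.0, 184.8], 0.74), ([275.5, 283.1], 0.63), ([348.2, 199.8], 0.6)]
block [([284.5, 184.1], 0.58)]
```

View pics/w2.png

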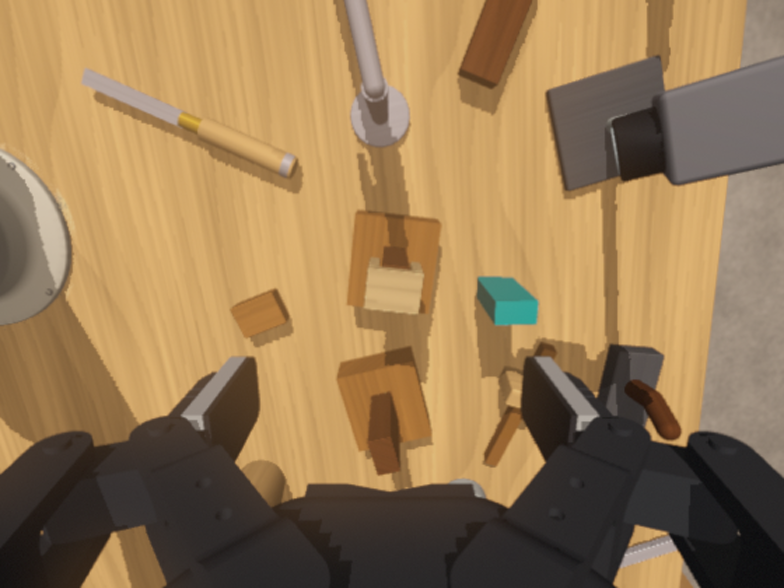

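```bash
cat > fit.py <<'E'
from h import *
from scipy.optimize import minimize
def box(a,b): return np.array([[x,y,z] for x in(a[0],b[0]) for y in(a[1],b[1]) for z in(a[2],b[2])])*1e-3
SADDLE=[box((-26,-20,0),(26,20,12)),box((-26,-20,-40),(-16,20,0)),box((16,-20,-40),(26,20,0))]
BLOCK=[box((-50,-55,0),(50,55,50))]
def rz(a): c,s=np.cos(a),np.sin(a);return np.array([[c,-s,0],[s,c,0],[0,0,1]])
def sil(m,parts,p):
    im=np.zeros((420,560),np.uint8)
    for b in parts:
        q=np.array([proj(m,rz(p[3])@v+p[:3]) for v in b])
        cv2.fillConvexPoly(im,cv2.convexHull((q*16).round().astype(np.int32)),1,shift=4)
    return im>0
def fit(obs,parts,p0,ign=None):
    def f(p):
        c=0
        for m,k in obs:
            s=sil(m,parts,p);c+=1-(s&k).sum()/max((s|k).sum(),1)
        return c/len(obs)
    best=None
    p=np.array(p0,float)
    for st in((.008,.008,.008,.12),(.004,.004,.004,.06),(.002,.002,.002,.03)):
        sx=np.vstack([p]+[p+np.eye(4)[i]*st[i] for i in range(4)])
        r=minimize(f,p,method='Nelder-Mead',options=dict(initial_simplex=sx,xatol=1e-4,fatol=1e-4));p=r.x
    return p,r.fun
E
python3 - <<'E'
from fit import *
import pickle
S,T=camera_model('scene'),camera_model('top')
im,W,o,R=pickle.load(open('w2.pkl','rb'))
camera('scene');camera('top')
cs,ct=outline_of('scene','caul'),outline_of('top','caul')
bs,bt=outline_of('scene','block'),outline_of('top','block')
pickle.dump((cs,ct,bs,bt),open('m0.pkl','wb'))
for n,r in(('cs',cs),('ct',ct),('cw',R['caul']),('bs',bs),('bt',bt),('bw',R['block'])):print(n,[(np.round(a['xy']).tolist(),a['mask'].sum(),round(a['confidence'],2)) for a in r])
near=lambda r,xy:min(r,key=lambda a:np.hypot(*(np.array(a['xy'])-xy)))['mask']
ob=[(S,near(cs,(294,192))),(T,near(ct,(327,250))),(W,near(R['caul'],(281,205)))]
for obs in(ob,ob[:2],ob[1:],ob[::2]):
    p,f=fit(obs,SADDLE,(.531,-.07,.15,-.1));print('caul',p[:3].round(4),np.degrees(p[3]).round(1),round(f,3))
ob=[(S,near(cs,(385,264))),(T,near(ct,(177,257)))]
p,f=fit(ob,SADDLE,(.51,.206,.208,.13));print('caul2',p[:3].round(4),np.degrees(p[3]).round(1),round(f,3))
# plate corners & body edges of camera, wrist view 2 (1.4x pixels)
for q in((548,92),(660,57),(567,190)): print('plate',at_z(W,np.array(q)/1.4,.01).round(4))
for q in((355,212),(440,219),(430,312),(348,304)): print('blk',at_z(W,np.array(q)/1.4,.05).round(4))
# bar direction
A=[at_z(T,q,.2) for q in((240,249),(60,272))];print('bar',A[0].round(4),A[1].round(4))
X,e=tri([(T,(267,161)),(S,(255,191)),(W,(440.9,107.4))]);print('cam',X.round(4),e)
for pr in ([(T,(267,161)),(W,(440.9,107.4))],[(S,(255,191)),(W,(440.9,107.4))]): print(tri(pr)[0].round(4))
E
```

```text
cs [([382.0, 263.0], np.int64(1169), 0.7), ([292.0, 190.0], np.int64(629), 0.56)]
ct [([433.0, 267.0], np.int64(86), 0.56)]
cw [([282.0, 205.0], np.int64(1278), 0.59)]
bs [([292.0, 231.0], np.int64(2058), 0.93)]
bt []
bw [([282.0, 171.0], np.int64(2433), 0.76)]
caul [ 0.5267 -0.0743  0.1472] -14.0 0.421
caul [ 0.5278 -0.0698  0.154 ] -17.5 0.578
caul [ 0.528  -0.0716  0.1531] -11.5 0.558
caul [ 0.5267 -0.0743  0.1472] -14.0 0.131
caul2 [0.5123 0.2048 0.2098] 9.8 0.559
plate [0.7224 0.1051 0.01  ]
plate [0.8491 0.1318 0.01  ]
plate [ 0.7463 -0.0077  0.01  ]
blk [ 0.4902 -0.0086  0.05  ]
blk [ 0.5863 -0.0247  0.05  ]
blk [ 0.5681 -0.1356  0.05  ]
blk [ 0.4702 -0.1171  0.05  ]
bar [0.527  0.0896 0.2   ] [0.4818 0.4273 0.2   ]
cam [0.6685 0.0363 0.2844] [np.float64(0.2), np.float64(0.9), np.float64(0.6)]
[0.668  0.036  0.2864]
[0.6684 0.0364 0.2844]
```

```bash
python3 - <<'E'
from fit import *
import pickle
S,T=camera_model('scene'),camera_model('top')
im,W,o,R=pickle.load(open('w2.pkl','rb'))
print(tri([(S,(294,189)),(T,(326,250)),(W,(280.9,205))]),tri([(S,(294,189)),(W,(280.9,205))])[0])
im=im.copy()
C=np.array([.6684,.0364,.2844])
for yw,c in((6,(255,0,0)),(12,(0,255,0)),(18,(0,0,255))):
    d=rz(np.radians(yw))@[np.cos(np.radians(25)),0,np.sin(np.radians(25))]
    cv2.line(im,*[tuple(int(v) for v in proj(W,C+d*k).round()) for k in(0,.12)],c,1)
    p=(.5278,-.0718,.15,-np.radians(yw))
    for b in SADDLE[:1]:
        q=np.array([proj(W,rz(p[3])@v+p[:3]) for v in b]).round().astype(np.int32)
        cv2.polylines(im,[cv2.convexHull(q)],True,c,1)
a=im[60:150,380:560];b=im[140:230,230:410]
cv2.imwrite('pics/c1.png',cv2.resize(np.vstack([a,b]),None,fx=3.3,fy=3.3,interpolation=cv2.INTER_CUBIC)[:,:,::-1])
E
```

```text
(array([ 0.52957653, -0.07138541,  0.14990795]), [np.float64(1.5), np.float64(2.1), np.float64(2.6)]) [ 0.52826158 -0.07491737  0.14561986]
```

View pics/c1.png

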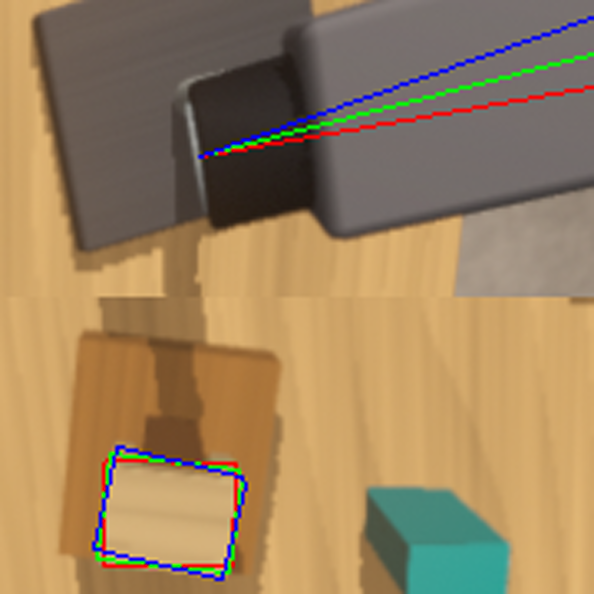

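>>> move_arm([
  [0.002,-0.014,-0.02],
  [0,-0.014,-0.035],
  [0,-0.014,-0.035],
  [0,0,-0.035],
  [0,0,-0.035],
  [0,0,-0.035],
  [0,0,-0.03],
  [0,0,-0.03],
  [0,0,-0.02],
  [0,0,-0.013],
], jaw=[0,0,0,0,0,0,0,0,0,0], yaw=[-0.04,-0.04,0,0,0,0,0,0,0,0])

```text
time: 5.48
ee_pos: [0.529, -0.0717, 0.297]
tcp_rot: [-179.8, 0.0, 80.8]
wrist_force: [-0.1, -0.5, 0.0]
opening: 0.0853
grasp_force: 0.0
```

>>> move_arm([
  [0,0,0],
  [0,0,0],
  [0,0,0],
  [0,0,0],
  [0,0,0],
  [0,0,0],
], jaw=[0.3,0.5,0.5,0.6,0.7,0.7], yaw=[0,0,0,0,0,0], force=25)

```text
time: 5.98
ee_pos: [0.53, -0.0718, 0.3009]
tcp_rot: [179.9, -0.0, 80.8]
wrist_force: [0.4, 0.1, 4.0]
opening: 0.0519
grasp_force: 27.1
```

>>> move_arm([
  [0,0,0.005],
  [0,0,0.015],
  [0,0,0.02],
  [0,0,0.025],
  [0,0,0.03],
  [0,0,0.03],
  [0,0,0.025],
  [0,0,0],
], jaw=[0.7,0.7,0.7,0.7,0.7,0.7,0.7,0.7], yaw=[0,0,0,0,0,0,0,0])

```text
time: 6.65
ee_pos: [0.5293, -0.0717, 0.4554]
tcp_rot: [179.6, -0.0, 80.8]
wrist_force: [1.1, -1.1, 1.1]
opening: 0.0517
grasp_force: 26.8
```

```bash
python3 - <<'E'
from fit import *
import pickle
T=camera_model('top');S=camera_model('scene')
w1,W,_,_=pickle.load(open('w1.pkl','rb'))
t=cv2.imread('pics/top0.png')[:,:,::-1].copy();s=cv2.imread('pics/scene0.png')[:,:,::-1].copy();w=w1.copy()
A=np.array([.525,.092,.2]);B=np.array([.4815,.43,.2]);u=(B-A)/np.linalg.norm(B-A);n=np.cross(u,[0,0,1])
print(np.linalg.norm(B-A),np.degrees(np.arctan2(-u[0],u[1])))
# edge measurement: profile perpendicular to the bar in each picture
for nm,m,im in(('top',T,t),('w1',W,w1),('scene',S,s)):
    g=cv2.GaussianBlur(im.astype(np.float32),(0,0),.7)
    for k in(.04,.08,.16,.2,.24,.28):
        P=A+u*k; a=proj(m,P);
        if not(10<a[0]<550 and 10<a[1]<410): continue
        d=proj(m,P+u*.01)-a;d/=np.linalg.norm(d);nn=np.array([-d[1],d[0]]);e=proj(m,P+n*.01)-a
        off=np.arange(-15,15.1,.5);sat=[]
        for o in off:
            v=cv2.remap(g,np.float32([[a[0]+nn[0]*o]]),np.float32([[a[1]+nn[1]*o]]),cv2.INTER_LINEAR)[0,0];sat.append(v.max()-v.min())
        sat=np.array(sat);wt=sat<0.5*(np.median(sat)+0)+ .5*sat.min() if 0 else sat<35
        print(nm,k,'px/10mm',np.dot(e,nn).round(1),'grey from',off[wt].min() if wt.any() else None,'to',off[wt].max() if wt.any() else None,wt.sum()*.5)
    cv2.line(im if nm!='w1' else w,*[tuple(int(v) for v in proj(m,X).round()) for X in(A,B)],(255,0,0),1)
a=cv2.resize(t[200:320,30:290],None,fx=2.2,fy=2.2);b=cv2.resize(w[20:200,300:560],None,fx=1.4,fy=1.4);h=max(a.shape[0],b.shape[0])
pad=lambda x:cv2.copyMakeBorder(x,0,h-x.shape[0],0,0,cv2.BORDER_CONSTANT)
v=np.hstack([a,b[:, :220]] if 0 else [pad(a)]);c=cv2.resize(s[200:400,300:520],None,fx=1.3,fy=1.3)
h=max(b.shape[0],c.shape[0]);row=np.hstack([pad(b),pad(c)])
W_=max(a.shape[1],row.shape[1]);pw=lambda x:cv2.copyMakeBorder(x,0,0,0,W_-x.shape[1],cv2.BORDER_CONSTANT)
cv2.imwrite('pics/bar.png',np.vstack([pw(a),pw(row)])[:,:,::-1])
E
```

```text
0.34078769050539365 7.333553297079843
top 0.04 px/10mm 5.5 grey from -2.5 to 5.5 8.5
top 0.08 px/10mm 5.4 grey from -2.5 to 5.0 8.0
top 0.16 px/10mm 5.4 grey from -3.0 to 4.5 8.0
top 0.2 px/10mm 5.4 grey from -3.5 to 4.0 8.0
top 0.24 px/10mm 5.4 grey from -15.0 to 4.0 19.5
top 0.28 px/10mm 5.4 grey from -15.0 to 3.5 19.0
w1 0.04 px/10mm 8.3 grey from -3.5 to 7.0 11.0
w1 0.08 px/10mm 8.4 grey from -4.0 to 6.5 11.0
w1 0.16 px/10mm 8.6 grey from -5.5 to 6.0 12.0
w1 0.2 px/10mm 8.8 grey from -6.0 to 6.0 12.5
w1 0.24 px/10mm 8.9 grey from -7.0 to 5.5 13.0
scene 0.04 px/10mm 4.7 grey from -3.5 to 4.5 8.5
scene 0.08 px/10mm 4.8 grey from -4.0 to 11.0 14.0
scene 0.16 px/10mm 5.1 grey from -4.5 to 4.5 9.5
scene 0.2 px/10mm 5.2 grey from -5.0 to 4.5 10.0
scene 0.24 px/10mm 5.4 grey from -5.5 to 4.0 10.0
scene 0.28 px/10mm 5.5 grey from -6.0 to 4.0 10.5
```

View pics/bar.png

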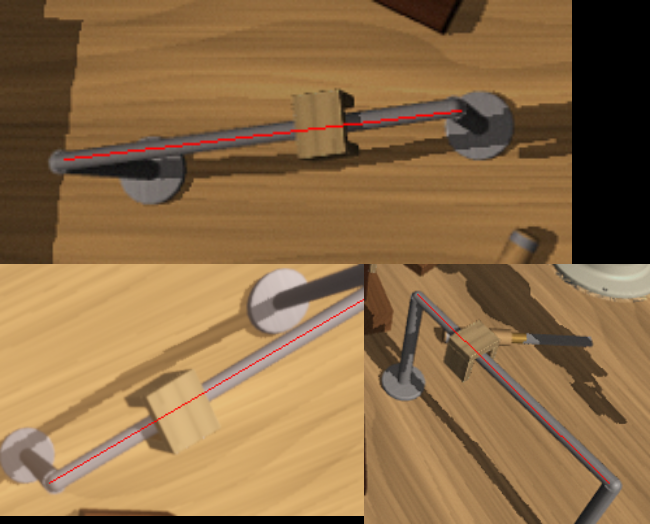

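>>> move_arm([
  [-0.001,0.012,0],
  [-0.003,0.024,0],
  [-0.003,0.034,0],
  [-0.004,0.036,0],
  [-0.004,0.036,0],
  [-0.004,0.036,0],
  [-0.004,0.036,0],
  [-0.004,0.036,0],
  [-0.003,0.036,0],
  [-0.001,0.034,0],
], jaw=[0.7,0.7,0.7,0.7,0.7,0.7,0.7,0.7,0.7,0.7], yaw=[0,0.034,0.034,0.034,0.034,0.034,0.034,0.034,0.034,0.032])

```text
time: 7.48
ee_pos: [0.4974, 0.2506, 0.4488]
tcp_rot: [-179.9, 0.0, 98.4]
wrist_force: [1.2, 0.5, -0.8]
opening: 0.0523
grasp_force: 26.8
```

>>> move_arm([
  [0,0.03,0],
  [0,0.018,-0.005],
  [0,0.004,-0.01],
  [0,0,0],
], jaw=[0.7,0.7,0.7,0.7], yaw=[0,0,0,0])

```text
time: 7.82
ee_pos: [0.4981, 0.3017, 0.4313]
tcp_rot: [-179.8, 0.1, 98.4]
wrist_force: [-0.3, -0.9, -1.6]
opening: 0.0521
grasp_force: 26.8
```

```bash
python3 - <<'E'
from h import *
w=camera('wrist');t=camera('top');s=camera('scene')
o=bot.get_obs();print(o['ee_pos'].round(4),o['tcp_rot'].round(2),o['time'])
cv2.imwrite('pics/hang.png',np.vstack([w[:, :],np.hstack([cv2.resize(t[200:300,30:270],(280,117)),cv2.resize(s[190:330,300:460],(280,245))[:117]])])[:,:,::-1])
np.savez('hang.npz',w=w,t=t,s=s,**{k:np.array(v) for k,v in camera_model('wrist').items()})
E
```

```text
[0.4985 0.2995 0.4345] [-1.7995e+02  3.0000e-02  9.8210e+01] 7.9667Traceback (most recent call last):
  File "<stdin>", line 5, in <module>
TypeError: numpy.savez() got multiple values for keyword argument 't'
```

View pics/hang.png

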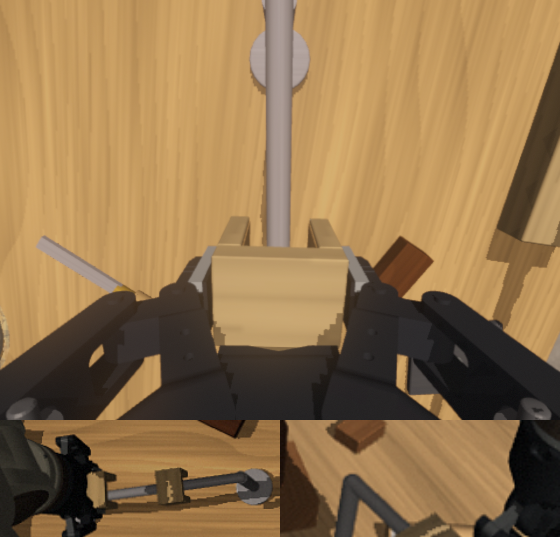

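>>> move_arm([
  [0,0,-0.015],
  [0,0,-0.02],
  [0,0,-0.018],
  [0,0,-0.01],
  [0,0,-0.006],
  [0,0,-0.003],
  [0,0,0],
], jaw=[0.7,0.7,0.7,0.7,0.7,0.7,0.7], yaw=[0,0,0,0,0,0,0])

```text
time: 8.55
ee_pos: [0.4987, 0.2998, 0.363]
tcp_rot: [180.0, -0.0, 98.2]
wrist_force: [0.5, 0.2, -0.6]
opening: 0.0518
grasp_force: 26.8
```

>>> move_arm([
  [0,0,-0.002],
  [0,0,-0.001],
  [0,0,-0.001],
  [0,0,0],
], jaw=[0.7,0.7,0.7,0.7], yaw=[0,0,0,0])

```text
time: 8.88
ee_pos: [0.4987, 0.3003, 0.3589]
tcp_rot: [180.0, -0.0, 98.3]
wrist_force: [-0.3, -1.2, 0.0]
opening: 0.0521
grasp_force: 26.8
```

>>> move_arm([
  [0,0,-0.001],
  [0,0,-0.001],
  [0,0,0],
], jaw=[0.7,0.7,0.7], yaw=[0,0,0])

```text
time: 9.13
ee_pos: [0.4984, 0.3002, 0.3587]
tcp_rot: [179.9, -0.1, 98.3]
wrist_force: [-2.7, -0.9, 10.1]
opening: 0.0517
grasp_force: 27.7
```

>>> move_arm([
  [0,0,-0.001],
  [0,0,-0.001],
  [0,0,0],
], jaw=[0.7,0.7,0.7], yaw=[0,0,0])

```text
time: 9.38
ee_pos: [0.4982, 0.3, 0.3587]
tcp_rot: [179.7, -0.1, 98.3]
wrist_force: [-6.1, -3.2, 21.1]
opening: 0.052
grasp_force: 28.6
```

>>> move_arm([
  [0,0,0.003],
  [0,0,0],
  [0,0,0],
  [0,0,0],
  [0,0,0],
  [0,0,0],
  [0,0,0],
  [0,0,0],
], jaw=[0.7,0.6,0.4,0.2,0.1,0,0,0], yaw=[0,0,0,0,0,0,0,0])

```text
time: 10.05
ee_pos: [0.4987, 0.3003, 0.3573]
tcp_rot: [-180.0, 0.0, 98.3]
wrist_force: [0.2, -0.2, -0.2]
opening: 0.0857
grasp_force: 0.0
```

>>> move_arm([
  [0,0,0.01],
  [0,0,0.02],
  [0,0,0.03],
  [0,0,0.035],
  [0,0,0.035],
  [0,0,0.035],
  [0,0,0.035],
  [0,0,0.03],
], jaw=[0,0,0,0,0,0,0,0], yaw=[0,0,0,0,0,0,0,0])

```text
time: 10.72
ee_pos: [0.4975, 0.2995, 0.5909]
tcp_rot: [179.9, -0.1, 98.3]
wrist_force: [0.8, 0.2, 1.6]
opening: 0.0856
grasp_force: 0.0
```

>>> move_arm([
  [0.004,-0.02,0],
  [0.004,-0.02,0],
  [0.004,-0.02,0],
  [0.004,-0.02,0],
  [0.004,-0.02,0],
  [0.004,-0.02,0],
  [0.004,-0.02,0],
  [0.004,-0.02,0],
  [0.004,-0.02,0],
  [0.004,-0.02,0],
], jaw=[0,0,0,0,0,0,0,0,0,0], yaw=[-0.12,-0.12,-0.12,-0.12,-0.12,-0.12,-0.12,-0.12,-0.12,-0.12])

```text
time: 11.55
ee_pos: [0.5384, 0.0992, 0.5885]
tcp_rot: [180.0, -0.0, 29.2]
wrist_force: [-0.0, 0.3, -0.3]
opening: 0.0856
grasp_force: 0.0
```

>>> move_arm([
  [0.004,-0.015,0],
  [0.004,-0.015,0],
  [0.004,-0.015,0],
  [0.004,-0.015,0],
  [0.004,-0.01,0],
  [0,0,0],
  [0,0,0],
], jaw=[0,0,0,0,0,0,0], yaw=[-0.12,-0.12,-0.12,-0.12,-0.12,-0.09,0])

```text
time: 12.13
ee_pos: [0.5562, -0.0432, 0.5879]
tcp_rot: [-177.4, 0.0, -4.9]
wrist_force: [-0.8, -0.2, 0.6]
opening: 0.0855
grasp_force: 0.0
```

```bash
python3 - <<'E'
from h import *
import pickle
m=camera_model('wrist');im=camera('wrist');t=camera('top');s=camera('scene')
o=bot.get_obs();print(o['ee_pos'].round(4),o['tcp_rot'].round(2),o['time'],(-np.array(m['R']).T@m['t']).round(3))
R={}
for th in('cam','work','tenon'):
    R[th]=r=pinpoint('wrist',th);print(th,[(np.round(a['xy'],1).tolist(),round(a['confidence'],2)) for a in r])
pickle.dump((im,m,t,s,R),open('w3.pkl','wb'))
v=cv2.resize(im,None,fx=1.4,fy=1.4)
h=np.hstack([t[200:300,30:270],s[190:290,320:480]]);h=cv2.resize(h,None,fx=1.4,fy=1.4)
v=v.copy();v[-140:,:560]=h
cv2.imwrite('pics/w3.png',v[:,:,::-1])
E
```

```text
[ 0.5563 -0.0393  0.588 ] [-1.7735e+02  2.0000e-02 -4.5100e+00] 12.2833 [ 0.624 -0.047  0.557]
cam [([188.3, 70.6], 0.85), ([89.9, 229.4], 0.33)]
work [([312.1, 173.0], 0.92), ([333.7, 97.8], 0.67), ([424.6, 182.4], 0.61)]
tenon [([334.4, 102.4], 0.9), ([314.9, 172.0], 0.81)]
```

View pics/w3.png

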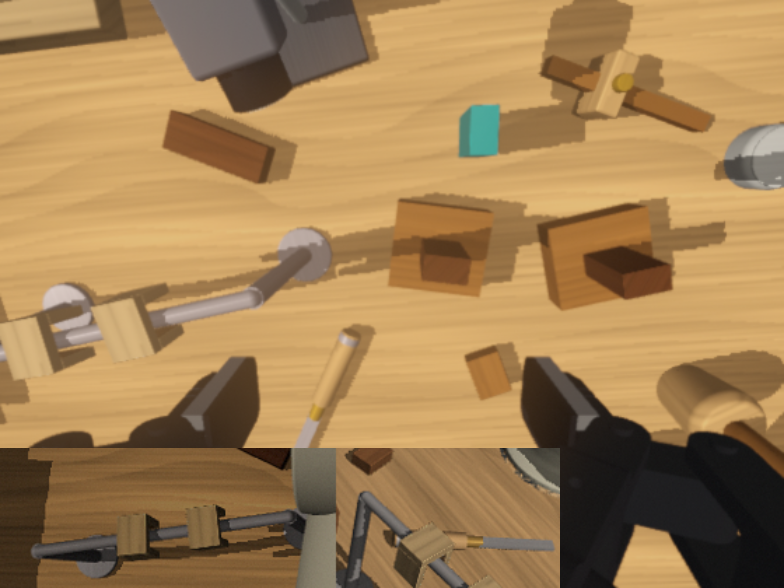

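```bash
python3 - <<'E'
from h import *
o=bot.get_obs();print(o['q'].round(2),o['qd'].round(2),o['ee_pos'],o['tcp_rot'],o['time'],o['wrist_force'])
E
```

```text
[ -4.45  16.65  45.39 118.77   2.65 179.94] [ 0.17 -0.01 -0.19 -0.13 -0.05 -0.15] [ 0.55648402 -0.03817185  0.58780551] [-1.77353976e+02  2.64058248e-02 -4.39635995e+00] 12.4333 [-0.02008564  0.36083278  0.13048137]
```

```bash
python3 - <<'E'
from h import *
import pickle
L=cv2.createLineSegmentDetector()
w3,M3,_,_,_=pickle.load(open('w3.pkl','rb'));w2,M2,_,_=pickle.load(open('w2.pkl','rb'))
for nm,im,m,(x0,y0,x1,y1) in(('w2',w2,M2,(380,30,560,140)),('w3',w3,M3,(90,0,280,85))):
    g=cv2.cvtColor(im[y0:y1,x0:x1],cv2.COLOR_RGB2GRAY)
    for s in L.detect(g)[0][:,0]:
        if np.hypot(s[0]-s[2],s[1]-s[3])<18: continue
        a=s[:2]+[x0,y0];b=s[2:]+[x0,y0];out=[]
        for z in(.01,.32):
            d=at_z(m,b,z)-at_z(m,a,z);t=np.degrees(np.arctan2(d[1],d[0]));out.append(round((t+45)%90-45,1))
        # yaw if edge lies along the tilted axis x_cam: plane normal . d(yaw)=0
        n=np.cross(ray(m,a)[1],ray(m,b)[1]);best=[]
        for y in np.arange(-10,35,.1):
            r=np.radians(y);best.append(abs(n@[np.cos(r)*.9063,np.sin(r)*.9063,.4226]))
        i=int(np.argmin(best));print(nm,(a*1.4).round(),(b*1.4).round(),'level',out,'axis',round(-10+.1*i,1),'%.3f'%(best[i]/np.linalg.norm(n)))
# piece: top-face estimates
print('cam',tri([(camera_model('top'),(267,161)),(camera_model('scene'),(255,191)),(M2,(440.9,107.4)),(M3,(188.3,70.6))]))
print('work tenon',tri([(M3,(312.1,173)),(M2,(281.7,186.1))]))
E
```

```text
w2 [782. 164.] [673. 186.] level [np.float64(7.1), np.float64(7.1)] axis 11.6 0.000
w2 [621. 178.] [612. 123.] level [np.float64(11.9), np.float64(11.9)] axis 34.9 0.935
w2 [563. 194.] [543.  92.] level [np.float64(11.8), np.float64(11.8)] axis 34.9 0.927
w2 [543.  90.] [658.  54.] level [np.float64(12.0), np.float64(12.0)] axis 10.6 0.001
w2 [661.  59.] [664.  94.] level [np.float64(8.5), np.float64(8.5)] axis 34.9 0.914
w2 [603. 123.] [635. 110.] level [np.float64(17.1), np.float64(17.1)] axis 19.5 0.000
w2 [609. 129.] [616. 169.] level [np.float64(12.5), np.float64(12.5)] axis -10.0 0.938
w2 [667.  89.] [782.  54.] level [np.float64(11.9), np.float64(11.9)] axis 12.3 0.000
w2 [678. 180.] [782. 158.] level [np.float64(7.3), np.float64(7.3)] axis 11.6 0.001
w2 [661.  95.] [672. 180.] level [np.float64(12.2), np.float64(12.2)] axis 34.9 0.935
w2 [606. 176.] [604. 129.] level [np.float64(5.4), np.float64(5.4)] axis 34.9 0.894
w2 [549.  93.] [568. 186.] level [np.float64(12.2), np.float64(12.2)] axis 34.9 0.930
w2 [769.  62.] [734.  73.] level [np.float64(11.7), np.float64(11.7)] axis 
[... 816 characters left out ...]
vel [np.float64(15.2), np.float64(15.2)] axis 11.2 0.000
w3 [198.  77.] [275.  51.] level [np.float64(10.7), np.float64(10.7)] axis 34.9 0.913
w3 [353.  13.] [325.  17.] level [np.float64(1.9), np.float64(1.9)] axis 34.9 0.851
w3 [300.  23.] [281.   1.] level [np.float64(36.4), np.float64(36.4)] axis 34.9 0.030
w3 [275.  47.] [255.  -1.] level [np.float64(17.4), np.float64(17.4)] axis 12.8 0.001
w3 [295.  81.] [365.  57.] level [np.float64(12.0), np.float64(12.0)] axis 34.9 0.910
cam (array([0.66873001, 0.03594292, 0.28386794]), [np.float64(0.3), np.float64(1.2), np.float64(0.5), np.float64(1.0)])
work tenon (array([ 0.5308993 , -0.07394655,  0.02061581]), [np.float64(1.1), np.float64(1.1)])
```

>>> move_arm([
  [0,0,0],
  [0,0,0],
  [0,0,0],
  [0,0,0],
  [0,0,0],
  [0,0,0],
  [0,0,0],
  [0,0,0],
  [0,0,0],
  [0,0,0],
], jaw=[0,0,0,0,0,0,0,0,0,0], yaw=[0.124,0.124,0.124,0.124,0.124,0.124,0.124,0.124,0.124,0.124])

```text
time: 13.27
ee_pos: [0.5566, -0.038, 0.5876]
tcp_rot: [-177.4, 0.0, 67.0]
wrist_force: [-0.3, -0.3, -0.3]
opening: 0.0851
grasp_force: 0.0
```

>>> move_arm([
  [-0.012,0,0.02],
  [-0.012,0,0.02],
  [-0.012,0,0.02],
  [-0.012,0,0.01],
  [0,0,0],
], jaw=[0,0,0,0,0], yaw=[0.111,0.111,0.111,0,0])

```text
time: 13.68
ee_pos: [0.5035, -0.0379, 0.655]
tcp_rot: [-178.0, 0.0, 85.7]
wrist_force: [0.4, 0.5, 0.2]
opening: 0.0856
grasp_force: 0.0
```

```bash
python3 - <<'E'
from h import *
o=bot.get_obs();print(o['q'].round(2),o['ee_pos'].round(4),o['tcp_rot'].round(2),o['time'])
E
```

```text
[-4.2900e+00  1.8080e+01  5.6610e+01  1.3051e+02 -5.0000e-02  8.9970e+01] [ 0.5035 -0.0379  0.655 ] [-1.7802e+02  5.0000e-02  8.5740e+01] 13.6833
```

>>> move_arm([
  [0,0,0.01],
  [0,0,0],
], jaw=[0,0], yaw=[0,0])

```text
time: 13.85
ee_pos: [0.5024, -0.0382, 0.6557]
tcp_rot: [-178.1, 0.0, 85.6]
wrist_force: [0.5, 0.4, 0.3]
opening: 0.0855
grasp_force: 0.0
```

>>> move_arm([
  [0,0,0.01],
  [0,0,0],
], jaw=[0,0], yaw=[0,0])

```text
time: 14.02
ee_pos: [0.4994, -0.0383, 0.6589]
tcp_rot: [-178.5, 0.0, 85.6]
wrist_force: [-0.8, -0.4, -0.6]
opening: 0.0855
grasp_force: 0.0
```

>>> move_arm([
  [0,0,0.03],
  [0,0,0],
], jaw=[0,0], yaw=[0,0])

```text
time: 14.18
ee_pos: [0.4884, -0.0377, 0.6711]
tcp_rot: [-179.9, 0.0, 85.6]
wrist_force: [-0.4, -0.5, 1.1]
opening: 0.0852
grasp_force: 0.0
```

```bash
python3 - <<'E'
from h import *
o=bot.get_obs();print(o['q'].round(2),o['ee_pos'].round(4),o['tcp_rot'].round(2),o['time'])
E
```

```text
[-4.4000e+00  1.6430e+01  5.6870e+01  1.3052e+02 -5.0000e-02  8.9980e+01] [ 0.4884 -0.0377  0.6711] [-1.7992e+02  5.0000e-02  8.5620e+01] 14.1833
```

>>> move_arm([
  [0.005,-0.004,-0.015],
  [0.005,-0.004,-0.02],
  [0.005,-0.004,-0.02],
  [0.005,-0.004,-0.02],
  [0.005,-0.004,-0.02],
  [0.005,-0.004,-0.02],
  [0.005,-0.004,-0.02],
  [0.005,-0.004,-0.02],
  [0.001,-0.003,-0.02],
  [0,0,-0.02],
], jaw=[0,0,0,0,0,0,0,0,0,0], yaw=[0.123,0.123,0.123,0.123,0.123,0.123,0.123,0.123,0.123,0.123])

```text
time: 15.02
ee_pos: [0.5312, -0.0732, 0.4732]
tcp_rot: [-179.7, 0.1, 156.4]
wrist_force: [0.5, -0.4, 0.8]
opening: 0.0854
grasp_force: 0.0
```

>>> move_arm([
  [0,0,-0.02],
  [0,0,-0.01],
  [0,0,0],
], jaw=[0,0,0], yaw=[0.123,0.12,0])

```text
time: 15.27
ee_pos: [0.5309, -0.0729, 0.442]
tcp_rot: [-179.7, -0.1, 170.3]
wrist_force: [0.0, 0.0, -0.7]
opening: 0.0855
grasp_force: 0.0
```

```bash
python3 - <<'E'
from fit import *
import pickle
m=camera_model('wrist');im=camera('wrist');r=pinpoint('wrist','work');R=outline_of('wrist','work')
o=bot.get_obs();print(o['q'].round(2),o['ee_pos'].round(4),o['tcp_rot'].round(2),o['time'])
print([(a['xy'],round(a['confidence'],2)) for a in r],[(np.round(a['xy']).tolist(),a['mask'].sum(),round(a['confidence'],2)) for a in R])
top=box((-13,-22,130),(13,22,130))
im=im.copy()
for yw,c in((-6,(255,0,0)),(-10,(0,255,0)),(-14,(0,0,255))):
    q=np.array([proj(m,rz(np.radians(yw))@v+[.5295,-.0725,.02]) for v in top])
    h=cv2.convexHull((q*8).round().astype(np.int32));cv2.polylines(im,[h],True,c,1,shift=3)
    print(yw,q.mean(0))
C=q.mean(0).astype(int);y0=max(0,C[1]-75);x0=max(0,C[0]-100)
save(im,'p.png',(x0,y0,x0+200,y0+150),4);print(x0,y0)
pickle.dump((im,m,r,R),open('w4.pkl','wb'))
E
```

```text
[-7.75  4.1  13.7  99.5  -0.27  2.47] [ 0.5311 -0.0728  0.4453] [-1.7973e+02  1.2000e-01  1.6978e+02] 15.4167
[([127.8, 178.8], 0.96), ([281.0, 171.2], 0.7), ([261.9, 263.5], 0.59)] [([84.0, 194.0], np.int64(2947), 0.92), ([258.0, 292.0], np.int64(2235), 0.9), ([279.0, 190.0], np.int64(2242), 0.7)]
-6 [279.93602699 198.72804103]
-10 [279.91098178 198.72989618]
-14 [279.88591494 198.72834866]
179 123
```

View pics/p.png

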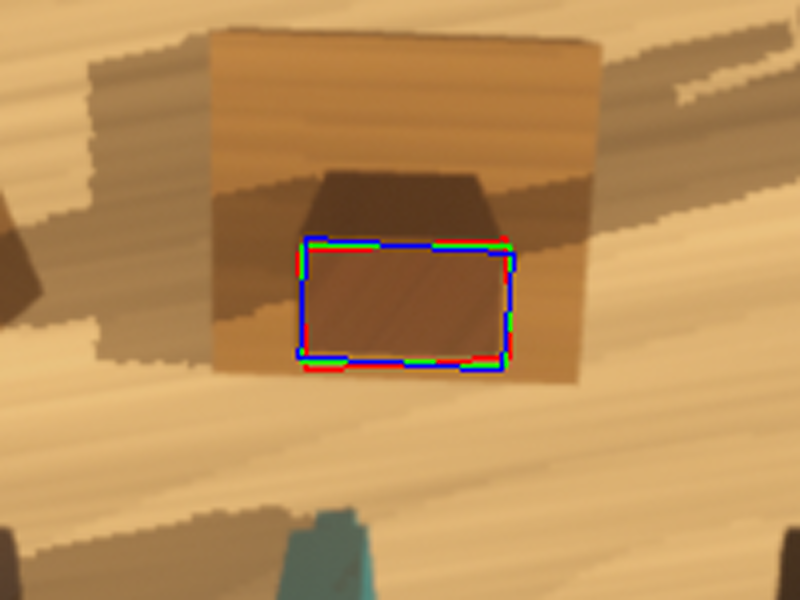

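>>> move_arm([
  [-0.0015,0,-0.02],
  [0,0,-0.03],
  [0,0,-0.03],
  [0,0,-0.03],
  [0,0,-0.025],
  [0,0,-0.02],
  [0,0,-0.013],
  [0,0,0],
], jaw=[0,0,0,0,0,0,0,0], yaw=[0,0,0,0,0,0,0,0])

```text
time: 16.08
ee_pos: [0.5294, -0.0728, 0.2744]
tcp_rot: [-179.7, -0.1, 169.8]
wrist_force: [-0.3, 0.6, -0.1]
opening: 0.0855
grasp_force: 0.0
```

>>> move_arm([
  [0,0,0],
  [0,0,0],
  [0,0,0],
  [0,0,0],
  [0,0,0],
  [0,0,0],
  [0,0,0],
], jaw=[0.3,0.5,0.6,0.7,0.8,0.8,0.8], yaw=[0,0,0,0,0,0,0], force=40)

```text
time: 16.67
ee_pos: [0.5301, -0.0729, 0.2779]
tcp_rot: [-179.7, 0.2, 170.0]
wrist_force: [0.3, -0.8, 6.6]
opening: 0.0435
grasp_force: 40.2
```

>>> move_arm([
  [0,0,0.003],
  [0,0,0.005],
  [0,0,0.006],
  [0,0,0.008],
  [0,0,0.01],
  [0,0,0.012],
  [0,0,0.015],
  [0,0,0.02],
], jaw=[0.8,0.8,0.8,0.8,0.8,0.8,0.8,0.8], yaw=[0,0,0,0,0,0,0,0])

```text
time: 17.33
ee_pos: [0.5295, -0.0727, 0.3559]
tcp_rot: [-179.7, -0.0, 170.0]
wrist_force: [0.5, 1.1, -1.3]
opening: 0.0435
grasp_force: 40.7
```

>>> move_arm([
  [-0.01,0.004,0.025],
  [-0.01,0.004,0.03],
  [-0.01,0.004,0.03],
  [-0.01,0.004,0.03],
  [-0.01,0.004,0.03],
  [-0.01,0.004,0.03],
  [-0.01,0.004,0.03],
  [-0.01,0.004,0.03],
  [-0.01,0.004,0.03],
  [0,0.004,0.02],
], jaw=[0.8,0.8,0.8,0.8,0.8,0.8,0.8,0.8,0.8,0.8], yaw=[0,0,0,0,0,0,0,0,0,0])

```text
time: 18.17
ee_pos: [0.4364, -0.0325, 0.6447]
tcp_rot: [-179.8, 0.3, 170.0]
wrist_force: [-0.5, -0.6, -0.5]
opening: 0.0436
grasp_force: 40.8
```

```bash
python3 - <<'E'
from h import *
o=bot.get_obs();print(o['q'].round(2),o['ee_pos'].round(4),o['tcp_rot'].round(2),o['time'])
E
```

```text
[ -4.18   3.75  37.93 123.9   -0.27   5.8 ] [ 0.4364 -0.0325  0.6447] [-179.76    0.31  170.02] 18.1667
```

>>> move_arm([
  [0,0,0.02],
  [-0.01,0,0.03],
  [-0.01,0,0.035],
  [-0.01,0,0.035],
  [-0.01,0,0.035],
  [-0.01,0,0.035],
], jaw=[0.8,0.8,0.8,0.8,0.8,0.8], yaw=[0.1,0,0,0,0,0])

```text
time: 18.67
ee_pos: [0.3649, -0.0312, 0.7288]
tcp_rot: [-179.7, 6.3, 175.8]
wrist_force: [0.3, 0.6, -1.6]
opening: 0.0441
grasp_force: 41.9
```

```bash
python3 - <<'E'
from h import *
o=bot.get_obs();print(o['q'].round(2),o['ee_pos'].round(4),o['tcp_rot'].round(2),o['time'])
E
```

```text
[ -4.82   1.3   48.14 130.52  -0.25  -0.6 ] [ 0.3649 -0.0312  0.7288] [-179.68    6.32  175.79] 18.6667
```

>>> move_arm([
  [-0.01,0.002,0.035],
  [-0.01,0.002,0.035],
  [-0.01,0.002,0.035],
  [-0.01,0.002,0.035],
  [-0.01,0.002,0.035],
  [-0.01,0.002,0.035],
], jaw=[0.8,0.8,0.8,0.8,0.8,0.8], yaw=[0,0,0,0,0,0])

```text
time: 19.17
ee_pos: [0.2885, -0.0189, 0.7811]
tcp_rot: [-179.7, 15.4, 175.8]
wrist_force: [0.4, -0.2, -1.3]
opening: 0.0435
grasp_force: 41.9
```

```bash
python3 - <<'E'
from h import *
o=bot.get_obs();print(o['q'].round(2),o['ee_pos'].round(4),o['tcp_rot'].round(2),o['time'])
E
```

```text
[ -3.58  -5.47  50.39 130.48  -0.46   0.56] [ 0.2885 -0.0189  0.7811] [-179.69   15.38  175.84] 19.1667
```

>>> move_arm([
  [-0.005,0.001,0.035],
  [-0.005,0.001,0.035],
  [-0.005,0.001,0.035],
  [-0.005,0.001,0.035],
  [-0.005,0.001,0.035],
], jaw=[0.8,0.8,0.8,0.8,0.8], yaw=[0,0,0,0,0])

```text
time: 19.58
ee_pos: [0.258, -0.0152, 0.8221]
tcp_rot: [-179.8, 22.9, 175.9]
wrist_force: [0.0, 0.1, -0.8]
opening: 0.0435
grasp_force: 41.9
```

```bash
python3 - <<'E'
from h import *
o=bot.get_obs();print(o['q'].round(2),o['ee_pos'].round(4),o['tcp_rot'].round(2),o['time'])
E
```

```text
[ -3.12  -5.68  57.66 130.46  -0.59   0.92] [ 0.258  -0.0152  0.8221] [-179.8    22.89  175.88] 19.5833
```

>>> move_arm([
  [-0.003,0,0.025],
  [0,0,0],
  [0,0,0],
], jaw=[0.8,0.8,0.8], yaw=[0,0,0])

```text
time: 19.83
ee_pos: [0.2544, -0.0155, 0.8273]
tcp_rot: [-179.8, 23.9, 175.9]
wrist_force: [0.4, -0.7, -1.5]
opening: 0.0437
grasp_force: 41.9
```

```bash
python3 - <<'E'
from h import *
o=bot.get_obs();print(o['q'].round(3),o['ee_pos'].round(4),o['tcp_rot'].round(2),o['time'])
E
```

```text
[ -3.243  -5.591  58.725 130.457  -0.551   0.806] [ 0.2544 -0.0155  0.8273] [-179.81   23.86  175.88] 19.8333
```

>>> move_arm([
  [-0.003,0,0.026],
  [0,0,0],
  [0,0,0],
], jaw=[0.8,0.8,0.8], yaw=[0,0,0])

```text
time: 20.08
ee_pos: [0.2504, -0.0156, 0.833]
tcp_rot: [-179.8, 25.0, 175.9]
wrist_force: [1.0, 0.5, -1.4]
opening: 0.0436
grasp_force: 41.9
```

```bash
python3 - <<'E'
from h import *
from scipy.spatial.transform import Rotation as Ro
o=bot.get_obs();print(o['q'].round(3),o['ee_pos'].round(4),o['tcp_rot'].round(2),o['time'])
C=np.array([.6687,.0360,.2839]);xc=Ro.from_euler('ZY',[12,-25],degrees=True).as_matrix()
F=C-.13*xc[:,0];print('focus',F.round(4),xc.round(3))
r=o['tcp_rot'];r2=[r[0],r[1],192.]
R=Ro.from_euler('xyz',r2,degrees=True).as_matrix()
print('piece z vs cam z deg',np.degrees(np.arccos(-R[:,2]@xc[:,2])))
tcp=F-R@np.array([0,0,.2429]);print('tcp target',tcp.round(4),'delta',(tcp-o['ee_pos']).round(4),'yaw rad',np.radians(192-r[2]))
E
```

```text
[ -3.352  -5.47   59.954 130.466  -0.505   0.7  ] [ 0.2504 -0.0156  0.833 ] [-179.82   24.96  175.88] 20.0833
focus [0.5535 0.0115 0.229 ] [[ 0.887 -0.208 -0.413]
 [ 0.188  0.978 -0.088]
 [ 0.423 -0.     0.906]]
piece z vs cam z deg 0.1832275149667924
tcp target [ 0.453  -0.0091  0.4492] delta [ 0.2026  0.0066 -0.3838] yaw rad 0.2814146067355846
```

>>> move_arm([
  [0.005,0,-0.01],
  [0.01,0,-0.02],
  [0.016,0,-0.03],
  [0.016,0.001,-0.03],
  [0.016,0.001,-0.03],
  [0.016,0.001,-0.03],
  [0.016,0.001,-0.03],
  [0.016,0.001,-0.03],
  [0.016,0.001,-0.03],
  [0.016,0.001,-0.03],
], jaw=[0.8,0.8,0.8,0.8,0.8,0.8,0.8,0.8,0.8,0.8], yaw=[0,0.03,0.03,0.03,0.03,0.03,0.03,0.03,0.03,0.03])

```text
time: 20.92
ee_pos: [0.3933, -0.0086, 0.562]
tcp_rot: [-179.8, 24.9, -168.6]
wrist_force: [-0.2, 0.0, -1.5]
opening: 0.0435
grasp_force: 42.0
```

>>> move_arm([
  [0.016,0,-0.03],
  [0.016,0,-0.03],
  [0.015,0,-0.025],
  [0.008,0,-0.015],
  [0.005,0,-0.008],
  [0,0,0],
  [0,0,0],
], jaw=[0.8,0.8,0.8,0.8,0.8,0.8,0.8], yaw=[0.011,0,0,0,0,0,0])

```text
time: 21.5
ee_pos: [0.4526, -0.0086, 0.4565]
tcp_rot: [-179.8, 24.9, -168.1]
wrist_force: [0.7, 1.4, -0.3]
opening: 0.0435
grasp_force: 41.9
```

```bash
cat > chk.py <<'E'
from h import *
import pickle
from scipy.spatial.transform import Rotation as Ro
xc=Ro.from_euler('ZY',[12,-25],degrees=True).as_matrix();C=np.array([.6687,.0360,.2839]);F=C-.13*xc[:,0]
def chk():
    o=bot.get_obs();print(o['q'].round(2),o['ee_pos'].round(4),o['tcp_rot'].round(2),o['time'])
    R=Ro.from_euler('xyz',o['tcp_rot'],degrees=True).as_matrix()
    P=o['ee_pos']+R@[0,0,.2429]
    print('tenon by arm - focus mm',((P-F)*1e3).round(1),'rot err (cam xyz) deg',np.degrees(Ro.from_matrix(xc.T@R@np.diag([-1,1,-1.])).as_rotvec()).round(2) if R[:,1]@xc[:,1]>0 else np.degrees(Ro.from_matrix(xc.T@R@np.diag([1,-1,-1.])).as_rotvec()).round(2))
    return o,R
E
python3 - <<'E'
from chk import *
chk()
ims={n:camera(n) for n in('scene','top','wrist')};ob=[];D={}
for n in ims:
    m=camera_model(n)
    for th in('tenon','work'):
        r=pinpoint(n,th);D[n,th]=r;print(n,th,[(np.round(a['xy'],1).tolist(),round(a['confidence'],2)) for a in r], 'expected',proj(m,F if th=='tenon' else F-.015*xc[:,2]).round(1))
    D[n,'mask']=outline_of(n,'work');D[n,'m']=m
pickle.dump((ims,D),open('f.pkl','wb'))
v=[cv2.resize(ims[n][max(0,y-75):,:][:150,max(0,x-100):][:,:200],(400,300)) for n,(x,y) in ((n,proj(D[n,'m'],F+.05*xc[:,2]).astype(int)) for n in('scene','top'))]
w=cv2.resize(ims['wrist'],(400,300))
cv2.imwrite('pics/final.png',np.vstack([np.hstack(v),np.hstack([w,w*0])])[:,:,::-1])
E
```

```text
[ -2.54 -21.46 -10.02  77.17   5.87 -13.14] [ 0.4526 -0.0086  0.4565] [-179.83   24.93 -168.09] 21.5
tenon by arm - focus mm [-0.5  0.3  7.3] rot err (cam xyz) deg [-0.21  0.07 -0.09]
scene tenon [([240.5, 237.0], 0.97), ([310.4, 182.7], 0.83)] expected [306.3 187.7]
scene work [([265.0, 175.1], 0.94), ([305.8, 192.3], 0.86), ([236.2, 242.9], 0.58)] expected [303.2 194.6]
top tenon [([284.9, 236.1], 0.87), ([344.2, 201.9], 0.56)] expected [282.4 232.6]
top work [([281.3, 234.4], 0.81), ([346.9, 203.0], 0.77), ([413.8, 272.2], 0.6)] expected [281.9 230.2]
wrist tenon [([173.5, 148.8], 0.76), ([277.6, 208.5], 0.72)] expected [278.  210.2]
wrist work [([176.0, 140.6], 0.97), ([279.6, 207.8], 0.88)] expected [278.1 204.8]
```

View pics/final.png

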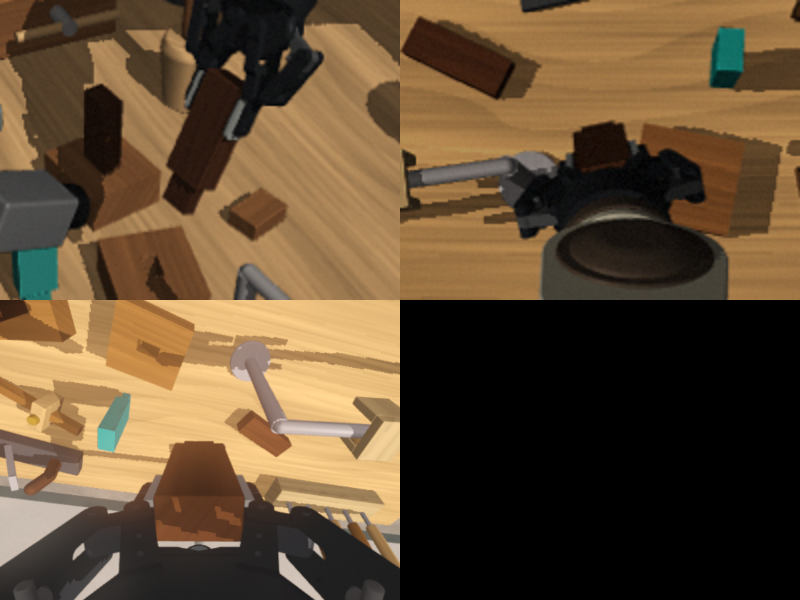

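>>> move_arm([
  [0.0005,0,-0.004],
  [0,0,-0.0035],
  [0,0,0],
  [0,0,0],
], jaw=[0.8,0.8,0.8,0.8], yaw=[0,0,0,0])

```text
time: 22.43
ee_pos: [0.4532, -0.0086, 0.4483]
tcp_rot: [-179.8, 24.9, -168.1]
wrist_force: [0.5, 0.5, -0.7]
opening: 0.0438
grasp_force: 41.9
```

```bash
python3 - <<'E'
from chk import *
from fit import box
o,R=chk()
m=camera_model('scene');im=camera('scene')
t=pinpoint('scene','tenon');w=pinpoint('scene','work');M=outline_of('scene','work')
P=o['ee_pos']+R@[0,0,.2429];Q=o['ee_pos']+R@[0,0,.2579]
near=lambda r,e:min(r,key=lambda a:np.hypot(*(np.array(a['xy'])-e)))
for nm,r,X in(('tenon',t,P),('work',w,Q)):
    e=proj(m,X);a=near(r,e);c,d=ray(m,a['xy']);v=X-c;print(nm,a['xy'],e.round(1),'ray offset mm (pred->ray)',((v@d)*d-v).round(4)*1e3,a['confidence'])
Rp=np.column_stack([R[:,0],-R[:,1],-R[:,2]])
parts=[box((-13,-22,30),(13,22,130)),box((-7,-15,0),(7,15,30))]
k=near(M,proj(m,P+.05*Rp[:,2]))['mask']
def sil(T):
    s=np.zeros((420,560),np.uint8)
    for b in parts: cv2.fillConvexPoly(s,cv2.convexHull((np.array([proj(m,T+Rp@v) for v in b])*16).round().astype(np.int32)),1,shift=4)
    return s>0
# dark walnut pixels near the tenon: best shift of the tenon silhouette
low=np.zeros((420,560),bool);e=proj(m,Q).round().astype(int);low[e[1]-45:e[1]+25,e[0]-30:e[0]+40]=True
print('mask px',k.sum(),(k&low).sum())
sc=[]
for a in np.arange(-8,8.1,2):
  for b in np.arange(-8,8.1,2):
    s=sil(Q+(Rp[:,0]*a+Rp[:,2]*b)*1e-3);sc.append(((s&k&low).sum()/((s|k)&low).sum(),a,b))
sc.sort();print('best shifts (IoU, along piece x mm, z mm)',[tuple(np.round(x,3)) for x in sc[-6:]])
# is the other stuff unmoved?
t=camera('top')
print(pinpoint('top','caul')and[(np.round(a['xy']).tolist(),round(a['confidence'],2)) for a in pinpoint('top','caul')])
print(o['grasp_force'],o['opening'],o['wrist_force'])
E
```

```text
[ -2.53 -21.67 -11.1   76.32   5.87 -13.14] [ 0.4532 -0.0086  0.4483] [-179.83   24.91 -168.09] 22.4333
tenon by arm - focus mm [-0.   0.3 -1. ] rot err (cam xyz) deg [-0.2   0.09 -0.08]
tenon [306.4, 187.8] [306.4 188.2] ray offset mm (pred->ray) [-0.3 -0.4  0.6] 0.64
work [306.2, 194.8] [303.2 195. ] ray offset mm (pred->ray) [-4.9  2.3  0.7] 0.93
mask px 1634 1162
best shifts (IoU, along piece x mm, z mm) [(np.float64(0.84), np.float64(2.0), np.float64(4.0)), (np.float64(0.842), np.float64(2.0), np.float64(0.0)), (np.float64(0.845), np.float64(6.0), np.float64(0.0)), (np.float64(0.853), np.float64(2.0), np.float64(2.0)), (np.float64(0.856), np.float64(4.0), np.float64(0.0)), (np.float64(0.856), np.float64(4.0), np.float64(2.0))]
[([124.0, 259.0], 0.73), ([176.0, 257.0], 0.67)]
41.92258358001709 0.04377448663468249 [ 0.52791835  0.50553427 -0.70890907]
```

```bash
python3 - <<'E'
from chk import *
im=camera('wrist');m=camera_model('wrist');o,R=chk();k=pinpoint('wrist','tenon')
g=cv2.cvtColor(im,cv2.COLOR_RGB2GRAY)
pr=lambda p,dx,dz,b:[proj(m,o['ee_pos']+R@(Ro.from_euler('y',b,degrees=True).apply(np.array([p[0]*1e-3+dx,-p[1]*1e-3,.2579-p[2]*1e-3+dz])-[0,0,.15])+[0,0,.15])).round(1) for p in p] if 0 else proj(m,o['ee_pos']+R@(Ro.from_euler('y',b,degrees=True).apply(np.array([p[0]*1e-3+dx,-p[1]*1e-3,.2579-p[2]*1e-3+dz])-[0,0,.15])+[0,0,.15])).round(1)
pts={'topback':(13,0,130),'topfront':(-13,0,130),'shoulderback':(13,0,30),'tenontipback':(7,0,0),'edgeL':(13,-22,80),'edgeR':(13,22,80)}
for b in(-4,0,4): print('beta',b,{n:pr(p,0,0,b).tolist() for n,p in pts.items()})
print('dx+3mm',{n:pr(p,.003,0,0).tolist() for n,p in pts.items()})
for s in cv2.createLineSegmentDetector().detect(g[190:350,200:360])[0][:,0]:
    if np.hypot(s[0]-s[2],s[1]-s[3])>14: print((s+[200,190,200,190]).round(1))
c=im.astype(int)
print([(r,c[r,280].tolist()) for r in range(184,270,4)])
E
```

```text
[ -2.53 -21.67 -11.04  76.32   5.86 -13.14] [ 0.4533 -0.0086  0.4489] [-179.82   24.96 -168.09] 22.8333
tenon by arm - focus mm [ 0.3  0.3 -0.3] rot err (cam xyz) deg [-0.22  0.04 -0.08]
beta -4 {'topback': [278.5, 276.5], 'topfront': [278.5, 343.8], 'shoulderback': [278.4, 212.7], 'tenontipback': [278.4, 211.7], 'edgeL': [322.5, 234.6], 'edgeR': [234.4, 234.6]}
beta 0 {'topback': [278.5, 281.8], 'topfront': [278.5, 345.8], 'shoulderback': [278.4, 204.9], 'tenontipback': [278.4, 202.1], 'edgeL': [322.9, 231.5], 'edgeR': [234.0, 231.5]}
beta 4 {'topback': [278.5, 287.2], 'topfront': [278.5, 347.5], 'shoulderback': [278.4, 197.2], 'tenontipback': [278.4, 192.5], 'edgeL': [323.3, 228.5], 'edgeR': [233.6, 228.5]}
dx+3mm {'topback': [278.5, 273.9], 'topfront': [278.5, 338.8], 'shoulderback': [278.4, 200.4], 'tenontipback': [278.4, 198.2], 'edgeL': [323.1, 225.7], 'edgeR': [233.8, 225.7]}
[285.6 347.3 334.3 344.4]
[221.9 344.4 269.4 347.2]
[311.5 200.  342.7 277. ]
[214.6 275.  244.2 201.1]
[334.4 337.4 286.9 337.5]
[215.3 291.9 219.4 338.2]
[259.4 196.7 298.1 196.9]
[286.9 337.3 221.9 336.9]
[359.9 205.5 336.1 189.9]
[200.5 221.8 231.9 225.1]
[229.4 232.1 200.4 228.7]
[355.9 278.6 345.4 257.6]
[210.6 257.5 200.6 278.1]
[323.2 296.5 308.1 294.4]
[240.7 315.3 224.5 312.4]
[282.1 326.9 243.1 320.7]
[251.1 293.4 247.  279.3]
[297.4 288.  301.3 303.3]
[238.3 278.1 242.7 293.2]
[337.2 334.5 341.6 292. ]
[(184, [240, 195, 130]), (188, [234, 189, 125]), (192, [238, 193, 128]), (196, [235, 190, 124]), (200, [121, 75, 43]), (204, [118, 73, 42]), (208, [115, 71, 41]), (212, [113, 69, 40]), (216, [109, 67, 39]), (220, [106, 64, 38]), (224, [102, 62, 36]), (228, [99, 60, 35]), (232, [95, 57, 33]), (236, [92, 55, 32]), (240, [90, 54, 32]), (244, [87, 52, 31]), (248, [84, 51, 31]), (252, [82, 49, 30]), (256, [79, 47, 29]), (260, [77, 46, 29]), (264, [76, 46, 29]), (268, [74, 45, 29])]
```

```bash
python3 - <<'E'
from chk import *
from scipy.optimize import least_squares
m=camera_model('wrist');S=camera_model('scene');o,R=chk()
def X(p,q):
    dx,dy,dz,b=q[0]*1e-3,q[1]*1e-3,q[2]*1e-3,q[3]
    return o['ee_pos']+R@(Ro.from_euler('y',b,degrees=True).apply(np.array([p[0]*1e-3+dx,-p[1]*1e-3+dy,.2579-p[2]*1e-3+dz])-[0,0,.15])+[0,0,.15])
P=lambda p,q:proj(m,X(p,q))
def dist(pt,a,b): d=(b-a)/np.linalg.norm(b-a);v=np.array(pt)-a;return d[0]*v[1]-d[1]*v[0]
def f(q):
    r=[P((-13,0,130),q)[1]-337.4,P((7,0,0),q)[1]-196.8]
    L=sorted([(P((13,s,30),q),P((13,s,130),q)) for s in(-22,22)],key=lambda t:t[0][0])
    for pts,(a,b) in zip((((244.2,201.1),(214.6,275)),((311.5,200),(342.7,277))),L): r+=[dist(p,a,b) for p in pts]
    r+=[(P((7,15,0),q)-P((7,-15,0),q))[0].__abs__()*.5-19.6]
    return np.array(r)
for pri in(0,1):
    s=least_squares(lambda q:np.r_[f(q),[.2*q[0],.2*q[2],.5*q[3]] if pri else [q[3]*1.0]],[0,0,0,0.]);print('dx dy dz beta',s.x.round(2),'res',f(s.x).round(1))
    T=X((0,0,15),s.x);print('tenon-focus mm',((T-F)*1e3).round(1),'in cam axes',(xc.T@(T-F)*1e3).round(1))
print(f(np.zeros(4)).round(1),[proj(m,X((x,y,z),np.zeros(4))).round() .tolist()for x,y,z in((7,15,0),(7,-15,0))])
E
```

```text
[ -2.53 -21.67 -11.05  76.32   5.86 -13.14] [ 0.4533 -0.0086  0.4488] [-179.82   24.96 -168.09] 22.8833
tenon by arm - focus mm [ 0.2  0.3 -0.3] rot err (cam xyz) deg [-0.22  0.04 -0.08]
dx dy dz beta [ 1.94 -0.11  2.31  0.62] res [-0.1  0.5 -0.2 -0.1  0.5 -0.1  0.4]
tenon-focus mm [-1.4 -0.2 -3.7] in cam axes [-2.8  0.1 -2.7]
dx dy dz beta [ 1.92 -0.11  2.32  0.68] res [-0.   0.3 -0.2 -0.   0.5 -0.1  0.4]
tenon-focus mm [-1.5 -0.2 -3.7] in cam axes [-2.9  0.1 -2.7]
[ 8.4  5.3  1.6  2.1 -1.  -1.7  0.5] [[258.0, 202.0], [299.0, 202.0]]
```

>>> move_arm([
  [0.0016,0.0003,0.0016],
  [0,0,0],
  [0,0,0],
  [0,0,0],
], jaw=[0.8,0.8,0.8,0.8], yaw=[0,0,0,0])

```text
time: 23.22
ee_pos: [0.4549, -0.0083, 0.4504]
tcp_rot: [-179.8, 25.0, -168.1]
wrist_force: [0.7, 0.1, -1.2]
opening: 0.0436
grasp_force: 41.9
```

```bash
python3 - <<'E'
from chk import *
o,R=chk();print(o['grasp_force'],o['qd'].round(2));print(bot.job_done())
E
```

```text
[ -2.48 -21.4  -10.68  76.42   5.84 -13.09] [ 0.4549 -0.0083  0.4504] [-179.82   24.95 -168.09] 23.2167
tenon by arm - focus mm [1.9 0.6 1.2] rot err (cam xyz) deg [-0.22  0.05 -0.08]
41.92284286022186 [-0.   -0.14 -0.13  0.08  0.07  0.07]
the job is handed in; nothing more can be done
None
```

I hung the saddle on the bar clear of the other one and handed in at 23 s with the walnut piece still gripped: its tenon is within about 3 mm of the focus point and under 1° off upright and square by my measurements, and I got the 25° tilt by pushing the arm against a joint limit (J4, read exactly at its limit, not over).

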